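# Fasten the cover of the desktop computer

## Robot

A 7-joint arm with a two-finger parallel gripper is mounted at the origin on the work surface. World frame = base frame: x ahead of the robot, y to its left, z up, the work surface at z = 0. Lengths are in m, angles in rad, forces in N, time in s.
With the tool pointing down it reaches from about 0.425 to 0.95 m from the base axis. Payload 4.7 kg.
Tool frame: the origin (TCP) lies midway between the tips of the shut fingers; the grasp point (between the pads) lies 19 mm behind it; z points along the fingers, y is the line along which they close (so a half turn about z gives the same grasp; the last joint's range is limited). The gripper opens to 85 mm and grips with 20 to 120 N. Pads are 22 mm wide; open, the fingers measure 114 mm over their backs; the gripper's body (76 mm by 85 mm) begins 54 mm behind the grasp point. The pads swing forward as they close: fully open they stand 13 mm farther back than shut.
Start: joints at [1.087, 0.469, -0.049, 1.532, 0.024, 1.141, -0.082], TCP at [0.297, -0.606, 0.231] pointing down, gripper open.
Joint ranges: [-2.59, 2.59], [-0.33, 1.99], [-1.39, 1.29], [0.1, 2.45], [-1.04, 4.18], [0.21, 1.99], [-2.66, 2.66]. Speed limits (rad/s): [2.57, 2.57, 3.14, 3.14, 3.14, 3.14, 3.14].

## Interface

Orientations are given as a unit quaternion [x, y, z, w].
In Python, from workcell import manip, cams gives the robot as it stands.
- The arm moves only by the tool apply_moves, never from a script. Its argument "motion" is text: rows parted by semicolons, each of 7 numbers parted by spaces: the opening, from 0 (shut) to 1 (fully open), then the shift along the world's x, y, z in mm, then the turn, a rotation vector about the world's x, y, z in degrees. In form: gripper dx dy dz ax ay az; .... A call has exactly 10 rows; each row shifts and turns the commanded pose from where the row before left it; what a row does not reach is not made up. A row lasts 1/12 s, in which the tool goes at most 41.7 mm and 7.16 degrees, less where a joint would pass 70% of its speed; a pose out of reach is approached as far as the arm can. A call is refused whole if a number of a shift passes 41.7 or a number of a turn 7.16, either way. A call with a gripper value outside its range is refused whole. The fingers move at their own pace and stop on an object; "squeeze" is the grip in N (left out, the last holds). Time passes only in rows, so rows that do not move let the fingers close, or fill a call up. It gives the time, the measured TCP pose, the force, the opening and the grip force at its end, in the units of the state.
- manip.sense(): the state, without advancing time (a new reading comes with each control period).
- cams.read_camera(name): name is "side" or "top"; returns the picture (384x512x3 uint8, red, green, blue); there is no depth.
- cams.calibration(name): a dict with "fx", "fy", "cx", "cy" (pixels), "R" (3x3) and "t" (3): a world point X has camera coordinates R X + t. Camera axes: x right, y down, z forward; pixel columns grow to the right and rows downward; lengths in m; the calibration is good to about 2 mm. A picture is of the moment at which its call begins. calibration takes no time and is no camera call.
- manip.finish_job(): hands the job in; it is judged then, once.
The state is a dict: "time": time; "joints": joint angles; "dq": joint speeds; "joint_efforts": joint torques, N m; "position": TCP position; "ee_rot": TCP orientation; "contact_force": force on the tool from outside, world axes, zero at the start; "moment": the same for the moment, N m; "finger_gap": finger opening in m; "grasp_force": force on a finger pad.
Only numpy, scipy, OpenCV 4.12 (cv2) and the standard library are available. Lean on these libraries where they do the work, as an engineer would, in place of code of your own. Each camera call takes 0.05 s, during which the arm holds its last target. There are 200 camera calls.

## Task

The cover of the desktop computer lying on the desk is back in place and needs fastening. Turn the green bolt knob clockwise until it is fully home at its end stop, then do the same with the blue one. Leave the black bolt knob as it is and do not disturb the little toy on the cover.

Things in the scene. Friction and masses are not known exactly. Their poses are not given: they have to be found in the camera images.
- green_bolt_grip (a point): Green captive bolt in the cover: 68 mm steel collar 6 mm thick, on it a 44 mm round knob 8 mm high with an upright bar grip 42 mm long, 14 mm thick, its top 44 mm above the cover. Point: on the turning axis, 37 mm above the cover; z up, x along the bar (turns with it), y across it. A white line marks the bar's -x half. Turns in place, stays as left. Places of the three bolts vary
- green_bolt (a joint): turn of the green bolt, rad, growing clockwise seen from above: 0 at one end stop, 1.4 at the other (fully home: the white line on the bar points at the red mark on the collar). The knob does not rise or sink. It starts between 0 and 0.4. It resists turning with about 0.05 N m.
- blue_bolt_grip (a point): Blue captive bolt in the cover: 68 mm steel collar 6 mm thick, on it a 44 mm round knob 8 mm high with an upright bar grip 42 mm long, 14 mm thick, its top 44 mm above the cover. Point: on the turning axis, 37 mm above the cover; z up, x along the bar (turns with it), y across it. A white line marks the bar's -x half. Turns in place, stays as left. Places of the three bolts vary
- blue_bolt (a joint): turn of the blue bolt, rad, growing clockwise seen from above: 0 at one end stop, 1.4 at the other (fully home: the white line on the bar points at the red mark on the collar). The knob does not rise or sink. It starts between 0 and 0.4. It resists turning with about 0.05 N m.
- black_bolt_grip (a point): Black captive bolt in the cover: 68 mm steel collar 6 mm thick, on it a 44 mm round knob 8 mm high with an upright bar grip 42 mm long, 14 mm thick, its top 44 mm above the cover. Point: on the turning axis, 37 mm above the cover; z up, x along the bar (turns with it), y across it. A white line marks the bar's -x half. Turns in place, stays as left. Places of the three bolts vary
- black_bolt (a joint): turn of the black bolt, rad, growing clockwise seen from above: 0 at one end stop, 1.4 at the other (fully home: the white line on the bar points at the red mark on the collar). The knob does not rise or sink. It starts at 0 and must stay there. It resists turning with about 0.05 N m.
- toy: small lime-green frog figure, 34 mm across and 42 mm tall, 50 g, standing loose near a far corner of the computer's cover; origin at the centre of its underside, z up
- computer: grey desktop computer with a white cover, lying flat and fixed on the desk: 240 mm (its x) by 340 mm (its y) and 90 mm high (the cover's top); origin at the centre of its underside, z up. The bolts stand on the cover, with their axes at least 110 mm apart
Mind the look-alikes: they are no part of the job. Of the things shaped like the toy, the lime one is meant.

How it is judged:
By the outcome, as a careful person would: the job done as asked, in the order asked, and still so for the second after the job is handed in, with the robot touching nothing.
It also fails if it takes over 50 s, if anything falls off the work surface, if the arm or the gripper's body presses on something with over 40 N, if the wrist force passes 120 N, or if a joint passes its speed limit or range.

## Working session

There is one attempt and no reset: what is moved stays moved. The work goes in short steps, Python scripts to look and compute and a tool call to move; the robot and the scene stay as the last step left them, time stands still between calls to the robot, and variables do not carry over. Pictures are saved under pics/ and viewed, at most 10 in all, crops included, and the job is handed in when it is done.

Besides the shell and the picture viewer there is one more tool, called after "Emit:" by a JSON object that holds its "method" and its "body", one argument or row to a line. apply_moves: Moves the arm, as the interface text tells. Its arguments: {"type":"object","properties":{"motion":{"type":"string"},"squeeze":{"type":"number"}},"required":["motion"]}

```bash
mkdir -p pics; python3 - <<'E'
from workcell import manip, cams
import cv2, numpy as np
for n in("top","side"):
    im=cams.read_camera(n); cv2.imwrite(f"pics/{n}0.png",im[:,:,::-1]); c=cams.calibration(n)
    print(n,c["fx"],c["cx"],c["cy"],np.round(c["R"],3).tolist(),c["t"], -np.array(c["R"]).T@c["t"])
s=manip.sense();print(s["time"],s["position"],s["ee_rot"],s["finger_gap"])
E
```

```text
top 397.7577218315706 255.89632108551055 190.65340959150402 [[0.013, -1.0, -0.005], [-0.995, -0.013, -0.097], [0.096, 0.006, -0.995]] [0.03408542 0.64468637 0.69499282] [0.57416078 0.0381064  0.75411183]
side 484.92612136623245 259.0453242892169 190.0032190426848 [[0.887, -0.462, 0.008], [-0.324, -0.633, -0.703], [0.33, 0.621, -0.711]] [-0.5329417   0.30468717  0.64378452] [ 0.35912129 -0.45321087  0.67598184]
0.1 [ 0.29631234 -0.60589547  0.23035911] [ 9.74249187e-01  2.25472229e-01 -2.29537816e-04 -8.61931513e-04] 0.08550560242485436
```

View pics/top0.png

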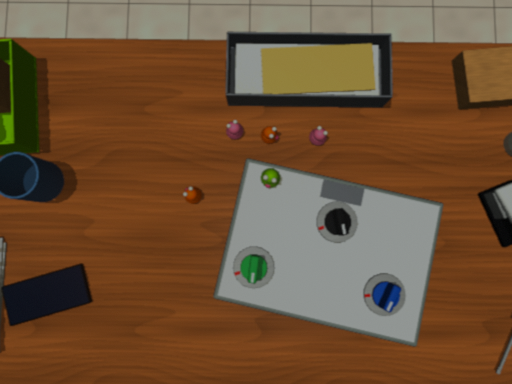

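View pics/side0.png

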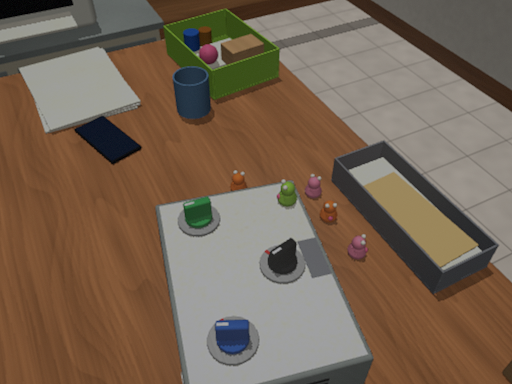

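```bash
cat > h.py <<'E'
from workcell import manip, cams
import cv2, numpy as np
def ray(n,px,z):
    c=cams.calibration(n);R=np.array(c["R"]);o=-R.T@np.array(c["t"])
    d=R.T@np.array([(px[0]-c["cx"])/c["fx"],(px[1]-c["cy"])/c["fy"],1]);return o+d*(z-o[2])/d[2]
def proj(n,X):
    c=cams.calibration(n);p=np.array(c["R"])@X+np.array(c["t"]);return p[0]/p[2]*c["fx"]+c["cx"],p[1]/p[2]*c["fy"]+c["cy"]
E
python3 - <<'E'
from h import *
rows=[]
for n,cs in(("top",[(254,267),(385,295),(337,222)]),("side",[(200,215),(233,337),(283,260)])):
    im=cv2.imread(f"pics/{n}0.png");r=[]
    hsv=cv2.cvtColor(im,cv2.COLOR_BGR2HSV)
    for k,(u,v) in enumerate(cs):
        w=30;x0,y0=u-w,v-w;c=im[y0:y0+2*w,x0:x0+2*w];H=hsv[y0:y0+2*w,x0:x0+2*w]
        r.append(cv2.resize(c,(260,260),interpolation=cv2.INTER_CUBIC))
        red=((H[...,0]<8)|(H[...,0]>172))&(H[...,1]>110)&(H[...,2]>90)
        ys,xs=np.nonzero(red)
        print(n,k,"red",len(xs),(x0+xs.mean(),y0+ys.mean()), ray(n,(x0+xs.mean(),y0+ys.mean()),.096)[:2])
        if n=="top":
            # dark-grey collar vs. white cover
            m=(c.min(2)<160).astype(np.uint8); m=cv2.morphologyEx(m,cv2.MORPH_OPEN,np.ones((3,3)))
            nn,l=cv2.connectedComponents(m); m=(l==l[w,w] if l[w,w] else m>0).astype(np.uint8)
            cn=max(cv2.findContours(m,0,1)[0],key=cv2.contourArea);e=cv2.fitEllipse(cv2.convexHull(cn))
            print(" collar",e, ray(n,(x0+e[0][0],y0+e[0][1]),.096),c[w,2],c[w,13])
        col=(H[...,1]>120)&(H[...,0]>(45 if k==0 else 100))&(H[...,0]<(85 if k==0 else 130))
    rows.append(np.hstack(r))
cv2.imwrite("pics/crops.png",np.vstack(rows))
E
```

```text
top 0 red 15 (np.float64(236.93333333333334), np.float64(272.8)) [0.50301365 0.07112878]Traceback (most recent call last):
  File "<stdin>", line 16, in <module>
cv2.error: OpenCV(4.12.0) /io/opencv/modules/imgproc/src/shapedescr.cpp:361: error: (-201:Incorrect size of input array) There should be at least 5 points to fit the ellipse in function 'fitEllipseNoDirect'
```

```bash
python3 - <<'E'
from h import *
rows=[]
for n,cs in(("top",[(254,267),(385,295),(337,222)]),("side",[(200,215),(233,337),(283,260)])):
    im=cv2.imread(f"pics/{n}0.png");r=[]
    hsv=cv2.cvtColor(im,cv2.COLOR_BGR2HSV)
    for k,(u,v) in enumerate(cs):
        w=30;x0,y0=u-w,v-w;c=im[y0:y0+2*w,x0:x0+2*w];H=hsv[y0:y0+2*w,x0:x0+2*w]
        r.append(cv2.resize(c,(260,260),interpolation=cv2.INTER_CUBIC))
        red=((H[...,0]<8)|(H[...,0]>172))&(H[...,1]>110)&(H[...,2]>90)
        ys,xs=np.nonzero(red)
        print(n,k,"red",len(xs),np.round(ray(n,(x0+xs.mean(),y0+ys.mean()),.096)[:2],4) if len(xs) else 0)
        if n=="top":
            g=c.min(2).astype(int); cov=np.percentile(g,75)
            print(" row",g[w,:22:2].tolist(),cov)
            m=(g<cov-14).astype(np.uint8); m=cv2.morphologyEx(m,cv2.MORPH_OPEN,np.ones((3,3)))
            cn=min(cv2.findContours(m,0,1)[0],key=lambda q:abs(cv2.contourArea(q)-1300));e=cv2.fitEllipse(cv2.convexHull(cn))
            print(" collar",np.round(e[1],1), np.round(ray(n,(x0+e[0][0],y0+e[0][1]),.096),4))
    rows.append(np.hstack(r))
cv2.imwrite("pics/crops.png",np.vstack(rows))
E
```

```text
top 0 red 15 [0.503  0.0711]
 row [123, 144, 143, 144, 131, 113, 119, 119, 80, 25, 27] 144.0
 collar [42.5 42.8] [0.513  0.0443 0.096 ]
top 1 red 16 [ 0.4705 -0.1398]
 row [145, 145, 144, 146, 107, 27, 13, 33, 81, 17, 16] 145.0
 collar [42.3 44. ] [ 0.4724 -0.1676  0.096 ]
top 2 red 17 [ 0.5783 -0.0657]
 row [145, 144, 145, 145, 139, 107, 114, 114, 107, 32, 21] 145.0
 collar [48.1 69.4] [ 0.6096 -0.0966  0.096 ]
side 0 red 0 0
side 1 red 2 [ 0.4719 -0.1379]
side 2 red 13 [ 0.5789 -0.0669]
```

View pics/crops.png

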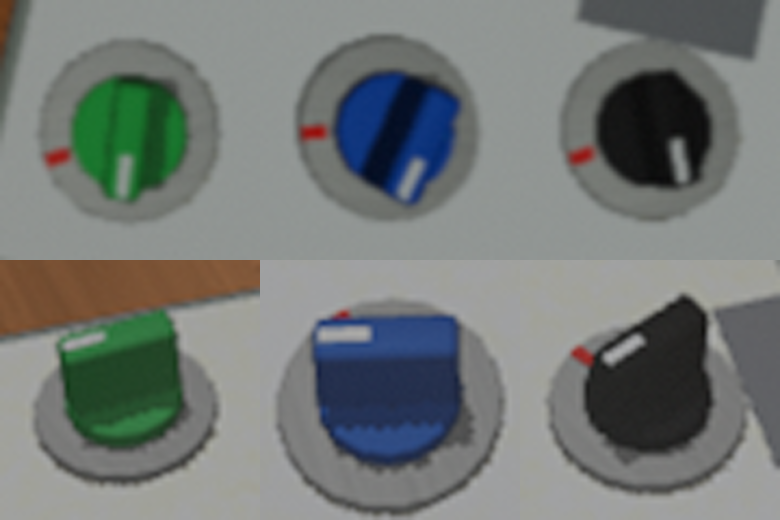

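```bash
python3 - <<'E'
from h import *
im=cv2.imread("pics/top0.png").astype(int)
for k,c,red,(u,v) in(("g",(.513,.0443),(.503,.0711),(253,278)),("b",(.4724,-.1676),(.4705,-.1398),(390,306))):
    c=np.array(c)
    g=im[v-7:v+8,u-7:u+8].min(2); ys,xs=np.nonzero(g>95)
    col=im[v-7:v+8,u-7:u+8]; sat=col.max(2)-col.min(2); ok=(g>60)&(sat<60)
    P=np.array([ray("top",(u-7+x,v-7+y),.134)[:2] for y,x in zip(*np.nonzero(ok))])
    P=P[np.linalg.norm(P-c,axis=1)<.022]
    d=P.mean(0)-c; r=np.array(red)-c
    ev=np.linalg.eigh(np.cov(P.T))[1][:,1]
    A=lambda d:np.degrees(np.arctan2(d[1],d[0]))%360
    print(k,len(P),P.mean(0),np.linalg.norm(d),np.linalg.norm(r),"white",A(d),A(ev),"red",A(r))
E
```

```text
g 67 [0.49793406 0.0448045 ] 0.015074384523710585 0.0286048946860498 white 178.0820904067695 61.74145296668295 red 110.46227152342223
b 87 [ 0.4577267  -0.16700723] 0.014685271140168115 0.027864852413031 white 177.68664681125242 94.40629069607364 red 93.90981846839823
```

Emit:
{"method": "apply_moves", "body": {
  "motion": "1 0 0 30 0 0 7.1;1 0 0 30 0 0 7.1;1 0 0 20 0 0 7.1;1 10 40 0 0 0 7.1;1 10 40 0 0 0 7.1;1 10 40 0 0 0 7.1;1 10 40 0 0 0 7.1;1 10 40 0 0 0 7.1;1 10 40 0 0 0 7.1;1 10 40 0 0 0 7.1",
  "squeeze": 40
}}

```text
time: 0.93
position: [0.3664, -0.3242, 0.311]
ee_rot: [0.66, 0.751, -0.0, -0.0]
contact_force: [0.9, -0.9, -0.1]
finger_gap: 0.0855
grasp_force: 0.0
```

Emit:
{"method": "apply_moves", "body": {
  "motion": "1 14.6 36.8 0 0 0 7.1;1 14.6 36.8 0 0 0 7.1;1 14.6 36.8 0 0 0 7.1;1 14.6 36.8 0 0 0 7.1;1 14.6 36.8 0 0 0 7.1;1 14.6 36.8 0 0 0 7.1;1 14.6 36.8 0 0 0 7.1;1 14.6 36.8 0 0 0 7.1;1 14.6 36.8 0 0 0 7.1;1 14.6 36.8 0 0 0 7.1"
}}

```text
time: 1.77
position: [0.5126, 0.0432, 0.3113]
ee_rot: [0.101, 0.995, -0.0, 0.0]
contact_force: [1.4, -1.2, 0.8]
finger_gap: 0.0855
grasp_force: 0.0
```

Emit:
{"method": "apply_moves", "body": {
  "motion": "1 0 0 -20 0 0 5.5;1 0 0 -25 0 0 0;1 0 0 -25 0 0 0;1 0 0 -25 0 0 0;1 0 0 -20 0 0 0;1 0 0 -5 0 0 0;1 0 0 0 0 0 0;1 0 0 0 0 0 0;1 0 0 0 0 0 0;1 0 0 0 0 0 0"
}}

```text
time: 2.6
position: [0.5135, 0.0418, 0.1928]
ee_rot: [0.056, 0.998, 0.0, 0.001]
contact_force: [0.0, -0.6, -0.8]
finger_gap: 0.0856
grasp_force: 0.0
```

Emit:
{"method": "apply_moves", "body": {
  "motion": "1 0 2 -20 0 0 0;1 0 0 -20 0 0 0;1 0 0 -20 0 0 0;1 0 0 -10 0 0 0;1 0 0 -8 0 0 0;1 0 0 -4 0 0 0;1 0 0 0 0 0 0;1 0 0 0 0 0 0;1 0 0 0 0 0 0;1 0 0 0 0 0 0"
}}

```text
time: 3.43
position: [0.5132, 0.0437, 0.1102]
ee_rot: [0.056, 0.998, 0.0, 0.001]
contact_force: [0.5, -0.5, -0.2]
finger_gap: 0.0855
grasp_force: 0.0
```

```bash
python3 - <<'E'
from h import *
im=cams.read_camera("side")[:,:,::-1][130:290,110:310]; im2=cams.read_camera("top")[:,:,::-1][190:350,160:360]
cv2.imwrite("pics/a.png",np.hstack([cv2.resize(i,(400,320),interpolation=cv2.INTER_CUBIC) for i in(im,im2)]))
s=manip.sense();print(s["position"],s["joints"])
E
```

```text
[0.51293056 0.04365194 0.10989404] [ 0.41000242  0.4579678  -0.72817469  2.00015423  0.41010525  0.83102221
  0.90890932]
```

View pics/a.png

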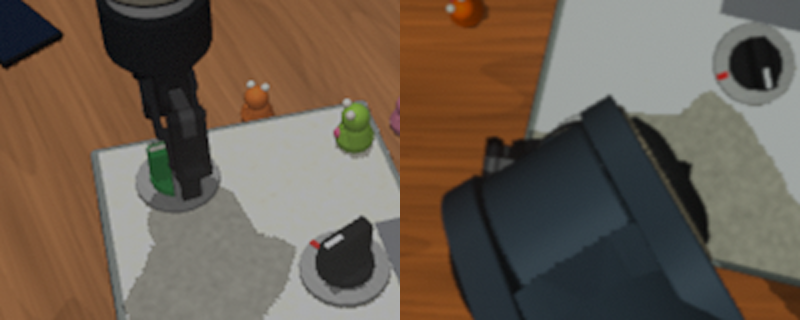

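The side view shows the fingers straddling the green bar (about (165,165) in the crop), clear of the toy, so I close.

Emit:
{"method": "apply_moves", "body": {
  "motion": "0 0 0 0 0 0 0;0 0 0 0 0 0 0;0 0 0 0 0 0 0;0 0 0 0 0 0 0;0 0 0 0 0 0 0;0 0 0 0 0 0 0;0 0 0 0 0 0 0;0 0 0 0 0 0 0;0 0 0 0 0 0 0;0 0 0 0 0 0 0",
  "squeeze": 40
}}

```text
time: 4.37
position: [0.5127, 0.0443, 0.1095]
ee_rot: [0.056, 0.998, 0.0, 0.0]
contact_force: [-0.5, 3.1, 1.2]
finger_gap: 0.0127
grasp_force: 43.5
```

```bash
python3 -c "
from h import *
s=manip.sense();print(s['position'],s['ee_rot'],s['contact_force'],s['moment'],s['finger_gap'],s['grasp_force'])"
```

```text
[0.51267985 0.0442904  0.10953101] [5.59738829e-02 9.98432108e-01 4.62329297e-04 1.91569627e-04] [-0.4684562   3.05996592  1.23467765] [0.45653548 0.13050586 0.01317695] 0.012737966653931152 43.49220514297485
```

Emit:
{"method": "apply_moves", "body": {
  "motion": "0 0 0 0 0 0 -6;0 0 0 0 0 0 -6;0 0 0 0 0 0 -6;0 0 0 0 0 0 -6;0 0 0 0 0 0 -6;0 0 0 0 0 0 -6;0 0 0 0 0 0 -6;0 0 0 0 0 0 -6;0 0 0 0 0 0 -6;0 0 0 0 0 0 0"
}}

```text
time: 5.2
position: [0.5136, 0.0458, 0.1096]
ee_rot: [0.504, 0.864, 0.002, 0.001]
contact_force: [3.1, 6.5, -2.5]
finger_gap: 0.0131
grasp_force: 42.9
```

```bash
cat > s.py <<'E'
from h import *
s=manip.sense();q=s['ee_rot'];print(s['position'],2*np.degrees(np.arctan2(q[1],q[0])),s['contact_force'],s['moment'],s['finger_gap'],s['grasp_force'])
E
python3 s.py
```

```text
[0.51362802 0.04583458 0.10957611] 119.4433980316298 [ 3.05895921  6.46775882 -2.48546065] [ 1.14535147 -0.42697167 -0.05457988] 0.013074364657878134 42.905166149139404
```

Emit:
{"method": "apply_moves", "body": {
  "motion": "0 0 0 0 0 0 -2;0 0 0 0 0 0 -2;0 0 0 0 0 0 -2;0 0 0 0 0 0 -2;0 0 0 0 0 0 0;0 0 0 0 0 0 0;0 0 0 0 0 0 0;0 0 0 0 0 0 0;0 0 0 0 0 0 0;0 0 0 0 0 0 0"
}}

```text
time: 6.03
position: [0.5138, 0.0459, 0.1096]
ee_rot: [0.562, 0.827, 0.002, 0.0]
contact_force: [2.5, 6.0, -2.2]
finger_gap: 0.0131
grasp_force: 42.9
```

```bash
python3 s.py
```

```text
[0.51384657 0.04594087 0.10955863] 111.63535745038993 [ 2.49489791  5.98492679 -2.24023197] [ 1.16120367 -0.50193636 -0.02314934] 0.013081339557283704 42.86604881286621
```

No stop felt yet; continue in small steps.

Emit:
{"method": "apply_moves", "body": {
  "motion": "0 0 0 0 0 0 -1;0 0 0 0 0 0 -1;0 0 0 0 0 0 -1;0 0 0 0 0 0 0;0 0 0 0 0 0 0;0 0 0 0 0 0 0;0 0 0 0 0 0 0;0 0 0 0 0 0 0;0 0 0 0 0 0 0;0 0 0 0 0 0 0"
}}

```text
time: 6.87
position: [0.5139, 0.046, 0.1096]
ee_rot: [0.582, 0.813, 0.002, 0.001]
contact_force: [2.2, 5.7, -1.9]
finger_gap: 0.0133
grasp_force: 45.6
```

```bash
python3 s.py
```

```text
[0.51391402 0.0459953  0.10956136] 108.87681731281404 [ 2.20634743  5.71106941 -1.9137266 ] [ 1.18012436 -0.53571288  0.81968855] 0.013327125272618397 45.583478808403015
```

Emit:
{"method": "apply_moves", "body": {
  "motion": "0 0 0 0 0 0 -1;0 0 0 0 0 0 -1;0 0 0 0 0 0 -1;0 0 0 0 0 0 0;0 0 0 0 0 0 0;0 0 0 0 0 0 0;0 0 0 0 0 0 0;0 0 0 0 0 0 0;0 0 0 0 0 0 0;0 0 0 0 0 0 0"
}}

```text
time: 7.7
position: [0.5139, 0.046, 0.1096]
ee_rot: [0.601, 0.8, 0.002, 0.001]
contact_force: [2.4, 4.2, -1.9]
finger_gap: 0.0132
grasp_force: 67.8
```

```bash
python3 s.py
```

```text
[0.51394669 0.04604061 0.10961336] 106.16631596900493 [ 2.412296    4.21615381 -1.90066117] [ 1.07155551 -0.52853273  1.82699763] 0.013234819857920792 67.79254934750497
```

The moment jumped to 1.8 N·m at the expected angle, so this is the end stop. I release and rise straight up.

Emit:
{"method": "apply_moves", "body": {
  "motion": "1 0 0 0 0 0 0;1 0 0 0 0 0 0;1 0 0 0 0 0 0;1 0 0 0 0 0 0;1 0 0 0 0 0 0;1 0 0 0 0 0 0;1 0 0 20 0 0 0;1 0 0 30 0 0 0;1 0 0 30 0 0 0;1 0 0 30 0 0 0"
}}

```text
time: 8.53
position: [0.5121, 0.0435, 0.2204]
ee_rot: [0.605, 0.796, -0.0, -0.0]
contact_force: [0.1, -1.3, 0.8]
finger_gap: 0.0853
grasp_force: 0.0
```

Emit:
{"method": "apply_moves", "body": {
  "motion": "1 -4 -21 9 0 0 5;1 -4 -21 0 0 0 5;1 -4 -21 0 0 0 5;1 -4 -21 0 0 0 5;1 -4 -21 0 0 0 5;1 -4 -21 0 0 0 5;1 -4 -21 0 0 0 5;1 -4 -21 0 0 0 5;1 -4 -21 0 0 0 5;1 -4 -22 0 0 0 3"
}}

```text
time: 9.37
position: [0.4721, -0.1683, 0.2284]
ee_rot: [0.227, 0.974, 0.0, -0.0]
contact_force: [0.3, -0.2, 0.2]
finger_gap: 0.0856
grasp_force: 0.0
```

```bash
python3 - <<'E'
from h import *
im=cams.read_camera("side")[:,:,::-1][150:310,110:310]; im2=cams.read_camera("top")[:,:,::-1][220:300,210:310]
cv2.imwrite("pics/b.png",np.hstack([cv2.resize(i,(400,320),interpolation=cv2.INTER_CUBIC) for i in(im,im2)]))
E
python3 s.py
```

```text
[ 0.47126972 -0.17175312  0.22803669] 153.18354118522336 [ 0.39879576 -0.31305276 -0.28892979] [ 0.0371587  -0.01043061 -0.02144723] 0.08536537534893235 0.0
```

View pics/b.png

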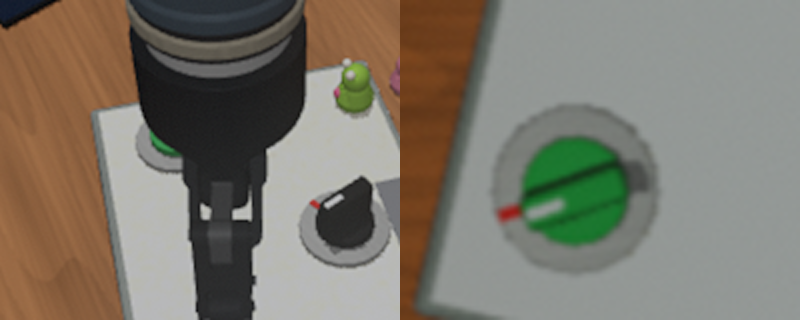

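Green is home: its white line at crop (545,210) points at the red mark (510,214). On to blue.

Emit:
{"method": "apply_moves", "body": {
  "motion": "1 1 3 -20 0 0 0;1 0 0 -20 0 0 0;1 0 0 -15 0 0 0;1 0 0 0 0 0 0;1 0 0 0 0 0 0;1 0 0 0 0 0 0;1 0 0 0 0 0 0;1 0 0 0 0 0 0;1 0 0 0 0 0 0;1 0 0 0 0 0 0"
}}

```text
time: 10.3
position: [0.4738, -0.1645, 0.1738]
ee_rot: [0.229, 0.973, -0.0, 0.0]
contact_force: [0.0, 0.2, -0.5]
finger_gap: 0.0855
grasp_force: 0.0
```

```bash
python3 s.py
```

```text
[ 0.47379939 -0.16447766  0.17383406] 153.5496008954784 [ 0.00520392  0.22851547 -0.54814909] [ 0.01898143  0.00267058 -0.01078759] 0.0855240081215422 0.0
```

Emit:
{"method": "apply_moves", "body": {
  "motion": "1 -1 -2 -15 0 0 0;1 0 0 -15 0 0 0;1 0 0 -15 0 0 0;1 0 0 -10 0 0 0;1 0 0 -6 0 0 0;1 0 0 -3 0 0 0;1 0 0 0 0 0 0;1 0 0 0 0 0 0;1 0 0 0 0 0 0;1 0 0 0 0 0 0"
}}

```text
time: 11.13
position: [0.4731, -0.1665, 0.11]
ee_rot: [0.229, 0.973, -0.0, 0.001]
contact_force: [0.6, -0.4, -0.5]
finger_gap: 0.0853
grasp_force: 0.0
```

Emit:
{"method": "apply_moves", "body": {
  "motion": "0 0 0 0 0 0 0;0 0 0 0 0 0 0;0 0 0 0 0 0 0;0 0 0 0 0 0 0;0 0 0 0 0 0 0;0 0 0 0 0 0 0;0 0 0 0 0 0 0;0 0 0 0 0 0 0;0 0 0 0 0 0 0;0 0 0 0 0 0 0",
  "squeeze": 40
}}

```text
time: 11.97
position: [0.4719, -0.1673, 0.1095]
ee_rot: [0.229, 0.973, -0.001, -0.0]
contact_force: [-3.4, -3.2, 5.5]
finger_gap: 0.0131
grasp_force: 42.8
```

```bash
python3 s.py
```

```text
[ 0.47194325 -0.1673335   0.10953439] 153.518274304807 [-3.44150029 -3.20816101  5.50981262] [-0.61083001  0.75014033  0.05104805] 0.013094434944736088 42.80373930931091
```

Emit:
{"method": "apply_moves", "body": {
  "motion": "0 0 0 0 0 0 -6;0 0 0 0 0 0 -6;0 0 0 0 0 0 -6;0 0 0 0 0 0 -6;0 0 0 0 0 0 -6;0 0 0 0 0 0 -6;0 0 0 0 0 0 -6;0 0 0 0 0 0 -6;0 0 0 0 0 0 -6;0 0 0 0 0 0 0"
}}

```text
time: 12.8
position: [0.4738, -0.166, 0.1096]
ee_rot: [0.646, 0.763, 0.001, 0.001]
contact_force: [1.0, -0.7, -0.2]
finger_gap: 0.0132
grasp_force: 42.2
```

```bash
python3 s.py
```

```text
[ 0.47379838 -0.16600353  0.10958626] 99.48742508391616 [ 0.96310556 -0.6992981  -0.16424094] [-0.11435598 -0.35335165 -0.05568015] 0.013155161531607387 42.17541754245758
```

Emit:
{"method": "apply_moves", "body": {
  "motion": "0 0 0 0 0 0 -1.5;0 0 0 0 0 0 -1.5;0 0 0 0 0 0 -1.5;0 0 0 0 0 0 -1;0 0 0 0 0 0 0;0 0 0 0 0 0 0;0 0 0 0 0 0 0;0 0 0 0 0 0 0;0 0 0 0 0 0 0;0 0 0 0 0 0 0"
}}

```text
time: 13.63
position: [0.474, -0.166, 0.1096]
ee_rot: [0.682, 0.732, 0.001, 0.001]
contact_force: [5.2, 0.4, -0.4]
finger_gap: 0.0134
grasp_force: 41.8
```

```bash
python3 s.py
```

```text
[ 0.47395265 -0.16603343  0.10958101] 94.06984186911379 [ 5.1832518   0.41450647 -0.44424469] [ 0.15202534 -1.17168554 -0.06083567] 0.013368080215485825 41.83001697063446
```

Emit:
{"method": "apply_moves", "body": {
  "motion": "0 0 0 0 0 0 -1;0 0 0 0 0 0 -1;0 0 0 0 0 0 -1;0 0 0 0 0 0 -1;0 0 0 0 0 0 0;0 0 0 0 0 0 0;0 0 0 0 0 0 0;0 0 0 0 0 0 0;0 0 0 0 0 0 0;0 0 0 0 0 0 0"
}}

```text
time: 14.47
position: [0.474, -0.166, 0.1096]
ee_rot: [0.704, 0.71, 0.0, 0.002]
contact_force: [5.4, -0.2, -1.1]
finger_gap: 0.0129
grasp_force: 54.3
```

```bash
python3 s.py
```

```text
[ 0.47399779 -0.16604787  0.10963783] 90.49816400298059 [ 5.37481348 -0.20036301 -1.10217172] [-0.04244056 -1.13037677  1.39225279] 0.01287968375746856 54.29459030914586
```

End stop felt (1.4 N·m). I release, rise and move clear for the check.

Emit:
{"method": "apply_moves", "body": {
  "motion": "1 0 0 0 0 0 0;1 0 0 0 0 0 0;1 0 0 0 0 0 0;1 0 0 0 0 0 0;1 0 0 0 0 0 0;1 0 0 0 0 0 0;1 0 0 20 0 0 0;1 0 0 30 0 0 0;1 0 0 30 0 0 0;1 0 0 30 0 0 0"
}}

```text
time: 15.3
position: [0.472, -0.1663, 0.2204]
ee_rot: [0.707, 0.707, -0.0, -0.001]
contact_force: [-0.1, -0.6, 0.7]
finger_gap: 0.0854
grasp_force: 0.0
```

Emit:
{"method": "apply_moves", "body": {
  "motion": "1 0 -20 20 0 0 0;1 0 -25 10 0 0 0;1 0 -25 0 0 0 0;1 0 -25 0 0 0 0;1 0 -25 0 0 0 0;1 0 -25 0 0 0 0;1 0 -25 0 0 0 0;1 0 -20 0 0 0 0;1 0 -10 0 0 0 0;1 0 0 0 0 0 0"
}}

```text
time: 16.13
position: [0.4715, -0.3688, 0.2489]
ee_rot: [0.708, 0.706, -0.0, -0.0]
contact_force: [-0.0, 0.2, -0.1]
finger_gap: 0.085
grasp_force: 0.0
```

```bash
python3 - <<'E'
from h import *
im=cams.read_camera("side")[:,:,::-1]; im2=cams.read_camera("top")[:,:,::-1][150:350,200:460]
cv2.imwrite("pics/c.png",np.hstack([cv2.resize(im,(280,400)),cv2.resize(im2,(520,400),interpolation=cv2.INTER_CUBIC)]))
E
python3 s.py
```

```text
[ 0.47261365 -0.3652447   0.24903765] 90.09041069622181 [ 0.87960613 -0.20340542 -0.35044664] [ 0.01430017 -0.01835921 -0.0437098 ] 0.0850795722254364 0.0
```

View pics/c.png

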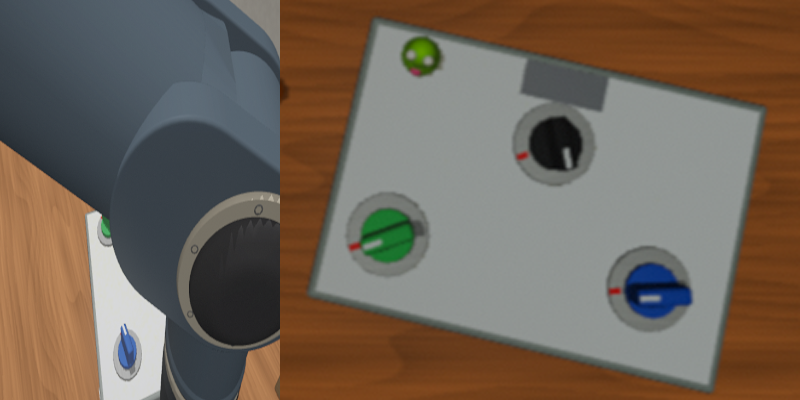

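Green's line (372,244) and blue's (650,298) both point at their red marks. The black knob is unchanged and the toy is standing at (421,56), so I hand in.

```bash
python3 -c "
from workcell import manip
print(manip.finish_job())"
```

```text
the job is handed in; nothing more can be done
None
```

I turned the green bolt and then the blue one clockwise to their end stops, left the black bolt and the toy undisturbed, and handed the job in at about 16 s of the 50 s limit.

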